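Lock the vial turntable with its pin

ROBOT

A 7-joint arm with a two-finger parallel gripper is mounted at the origin on a cart in front of the work surface, level with it; the furniture and walls round the work are solid. World frame = base frame: x ahead of the robot, y to its left, z up, the work surface at z = 0. Lengths are in m, angles in rad, forces in N, time in s.
With the tool pointing down it reaches from about 0.425 to 0.95 m from the base axis. Payload 4.7 kg.
Tool frame: the origin (TCP) lies midway between the tips of the shut fingers; the grasp point (between the pads) lies 19 mm behind it; z points along the fingers, y is the line along which they close (so a half turn about z gives the same grasp; the last joint's range is limited). The gripper opens to 87 mm and grips with 3 to 60 N. Pads are 19 mm wide; open, the fingers measure 117 mm over their backs; the gripper's body (75 mm by 190 mm) begins 51 mm behind the grasp point.
Start: joints at [-1.281, 0.469, -0.049, 1.532, 0.024, 1.141, -0.082], TCP at [0.212, 0.641, 0.184] pointing down, gripper open.
Joint ranges: [-2.59, 2.59], [-0.33, 1.99], [-1.39, 1.29], [0.1, 2.45], [-1.04, 4.18], [0.21, 1.99], [-2.66, 2.66]. Speed limits (rad/s): [2.57, 2.57, 3.14, 3.14, 3.14, 3.14, 3.14].

INTERFACE

Orientations are given as a rotation vector (axis times angle).
In Python, from rig import sense, snapshot, camera_model, finish_job, trace, tip_of gives the robot as it stands. The module is installed in compiled form; this text tells all that it offers.
- The arm moves only by the tool drive_tool, never from a script. Its argument "rows" is one flat list of numbers, 4 for each row, row after row: the shift along the world's x, y, z in mm, then the turn about the world's z in rad. A call has exactly 8 rows; each row shifts and turns the commanded pose from where the row before left it; what a row does not reach is not made up. A row lasts 1/12 s, in which the tool goes at most 41.7 mm and 7.16 degrees, less where a joint would pass 70% of its speed; a pose out of reach is approached as far as the arm can. A call is refused whole if a number of a shift passes 41.7 or a number of a turn 0.125, either way. A call with a gripper value outside its range is refused whole. "fingers" is the closure, from -1 (fully open) to 1 (shut), set as the call begins (left out, the last holds). The fingers move at their own pace and stop on an object; "grip_force" is the grip in N (left out, the last holds). Time passes only in rows, so rows that do not move let the fingers close, or fill a call up. It gives the time, the measured TCP pose, the force, the opening and the grip force at its end, in the units of the state.
- sense(): the state, without advancing time (a new reading comes with each control period).
- snapshot(name): name is "side" or "top" or "wrist"; returns (picture, depth): 384x512x3 uint8, red, green, blue; 384x512 float32, m along the optical axis (not along the pixel's ray), 0 where there is no reading.
- camera_model(name): a dict with "intrinsics" (3x3 intrinsics, pixels), "xyz" and "orientation" of the camera in the world; the wrist camera has in their place "tool_from_camera" (4x4, takes a point from camera to tool coordinates, whose origin is the TCP and whose axes are the flange's). Camera axes: x right, y down, z forward; pixel columns grow to the right and rows downward; lengths in m; the calibration is good to about 2 mm. A picture is of the moment at which its call begins: read the wrist's pose just before it. camera_model takes no time and is no camera call.
- finish_job(): hands the job in; it is judged then, once.
Trained networks look in the newest picture that a camera, given by its name, has taken for a name from the list of things; names that differ only in an ending like _2 or _b are one class to them, and where a whole thing is asked for, a point or a joint stands for the part that bears it (a point fixed in the world has none). Each returns a list of dicts, best first, with "conf" (0 to 1); they miss things now and then, are a little off and sometimes report something else, mostly with a low value. They report only what shows in the picture. A call takes as long as a camera call.
- trace(camera, thing): "pixels" (384x512 bool, what is visible of it) and "position" ([row, column] in pixels, amid what is visible of it).
- tip_of(camera, thing): "position" ([row, column] in pixels: a listed point, or the origin of a listed thing).
The state is a dict: "clock": time; "joints": joint angles; "dq": joint speeds; "effort": joint torques, N m; "ee_pos": TCP position; "ee_rot": TCP orientation; "contact_force": force on the tool from outside, world axes, zero at the start; "moment": the same for the moment, N m; "gripper_width": finger opening in m; "grasp_force": force on a finger pad.
Only numpy, scipy, OpenCV 4.12 (cv2) and the standard library are available. Lean on these libraries where they do the work, as an engineer would, in place of code of your own. Each camera call takes 0.05 s, during which the arm holds its last target. There are 200 camera calls.

TASK

Lock the vial turntable so that it can be loaded: turn it by its handle bar until the hole in its lug lies over the hole in the lug of the base, then push the slim pin with the plain round knob down through both holes until its collar rests on the lug. Leave the T-handled pin in its stand.

Things in the scene. Friction and masses are not known exactly. Their poses are not given: they have to be found in the camera images.
- table_handle (a point): Black handle bar across the middle of the turntable, 64 mm long (along y), 14 mm thick, 59 to 95 mm above the bench. Point: on the vertical turning axis, 67 mm above the bench; minus x points to the turntable's lug, z up. The turntable is an aluminium disc, 152 mm across, top 41 mm above the bench, with four 9 mm high white vial cups, on a fixed grey base disc.
- turntable (a joint): Angle of the turntable on its base, rad, counter-clockwise seen from above; 0 where the two lug holes line up exactly, stops at -0.7 and 1.4. It turns both ways with light friction (0.06 Nm) and stays where it is left.
- table_hole (a point): Centre of the 28 mm through hole in the turntable's aluminium lug (54 mm wide, 10 mm thick), at the lug's top face, 41 mm above the bench, 100 mm from the turning axis; moves with the turntable. Minus x points outward along the lug, z up.
- base_hole (a point): Centre of the 28 mm through hole in the fixed base's grey lug (54 mm wide, 30 mm thick), at its top face, 30 mm above the bench, 100 mm from the turning axis. The turntable's lug passes 1 mm above it. Minus x points outward along the lug, z up.
- lock_pin_grip (a point): Slim pin upright in a grey stand (64x64x44 mm, 17 mm hole): shank 12 mm thick, 36 mm long, tapered foot; collar 50 mm across, 5 mm thick; plain round black knob 26 mm across, 44 mm high; 0.1 kg. Point: on the axis in the knob, 31 mm above the collar's underside, 67 above the foot, 18 below the knob's top; 75 mm above the bench in the stand, 72 when home in the lugs. z up.
- tee_pin_grip (a point): The other pin, to be left alone: in a like stand, with a black T-bar handle 70 mm long (along y), 14 mm thick, and a shank 32 mm thick, too thick for the lug holes. Point: middle of the T-bar, 86 mm above the bench. Which of the two stands is nearer the robot varies.

How it is judged:
On the way, in this order (a step that is already met when the one before it is completed fails the run):
1. the turntable's hole lies over the base's hole (centres within 18 mm) (horizontal distance between table_hole and base_hole below 0.018 m), for 0.2 s.
2. the slim pin is through both holes (z of lock_pin_grip in the frame of base_hole below 0.048 m and horizontal distance between lock_pin_grip and base_hole below 0.014 m and horizontal distance between lock_pin_grip and table_hole below 0.014 m and angle between lock_pin_grip's own z axis and vertical below 0.17 rad), for 0.2 s.
At the end, for the whole second after the job is handed in: The slim pin stands upright (within 10 degrees) through both lug holes, its axis within 14 mm of each hole's centre and its collar within about 6 mm of resting on the turntable's lug; the T-handled pin is still in its stand (moved less than 30 mm) (all of step 2 and distance of tee_pin_grip from where it was at the start of the episode below 0.03 m); the robot touches nothing.
It fails at once if the T-handled pin is taken out of its stand (moved more than 30 mm) (distance of tee_pin_grip from where it was at the start of the episode above 0.03 m).
It also fails if it takes over 45 s, if anything falls off the work surface, if the arm or the gripper's body presses on something with over 40 N, if the wrist force passes 120 N, or if a joint passes its speed limit or range.

## Working session

There is one attempt and no reset: what is moved stays moved. The work goes in short steps, Python scripts to look and compute and a tool call to move; the robot and the scene stay as the last step left them, time stands still between calls to the robot, and variables do not carry over. Pictures are saved under pics/ and viewed, at most 10 in all, crops included, and the job is handed in when it is done.

Besides the shell and the picture viewer there is one more tool, called as a command line: name --argument value ..., lists and objects as JSON in quotes. drive_tool: Moves the arm, as the interface text tells. Its arguments: {"type":"object","properties":{"rows":{"type":"array","items":{"type":"number"}},"fingers":{"type":"number"},"grip_force":{"type":"number"}},"required":["rows"]}

```bash
mkdir -p pics; cat > h.py <<'E'
import numpy as np, cv2
from scipy.spatial.transform import Rotation as R
from rig import *
def cam(n):
    m=camera_model(n); K=np.array(m["intrinsics"])
    if "xyz" in m:
        o=np.array(m["orientation"]); r=R.from_rotvec(o).as_matrix() if o.size==3 else o
        return K,r,np.array(m["xyz"])
    s=sense(); T=np.array(m["tool_from_camera"]); Rt=R.from_rotvec(s["ee_rot"]).as_matrix()
    return K,Rt@T[:3,:3],Rt@T[:3,3]+np.array(s["ee_pos"])
def ray(c,p):
    K,r,t=c; d=r@np.linalg.inv(K)@np.array([p[1],p[0],1.]); return t,d
def at_z(c,p,z):
    t,d=ray(c,p); return t+d*(z-t[2])/d[2]
E
python3 - <<'E'
from h import *
print(sense()); print(camera_model("top"))
Z={"table_handle":.067,"table_hole":.041,"base_hole":.030,"lock_pin_grip":.075,"tee_pin_grip":.086}
P=[]
for n in ["top","side"]:
    c=cam(n); p,d=snapshot(n); P.append(p)
    for k,z in Z.items():
        for q in tip_of(n,k)[:2]: print(n,k,np.round(q["position"]),round(q["conf"],2),np.round(at_z(c,q["position"],z),3))
cv2.imwrite("pics/a.png",cv2.resize(np.vstack(P)[:,:,::-1],(400*1,600)))
cv2.imwrite("pics/top.png",P[0][:,:,::-1]);cv2.imwrite("pics/side.png",P[1][:,:,::-1])
E
```

```text
{'clock': 0.0, 'joints': array([-1.28088784,  0.4694408 , -0.0486362 ,  1.5337277 ,  0.02407793,
        1.14097606, -0.08229778]), 'dq': array([ 9.00982143e-04, -7.28654878e-04,  1.56317132e-03, -3.40291224e-04,
       -4.39769826e-04,  5.13859628e-05, -4.73834512e-04]), 'effort': array([-1.04010283e-03, -5.07978594e+01, -8.06171587e-02, -2.36156058e+01,
       -6.11616019e-02,  3.80228518e-02,  1.85418271e-04]), 'ee_pos': array([0.21131488, 0.64034361, 0.18278576]), 'ee_rot': array([-4.98524207e-01, -3.10150258e+00,  3.05894101e-03]), 'contact_force': array([ 0.38337539,  0.22783723, -0.33623387]), 'moment': array([-0.05072961,  0.02780455,  0.0070803 ]), 'grasp_force': 0.0, 'gripper_width': 0.08712257759283332}
{'intrinsics': array([[440.32626875,   0.        , 255.12661819],
       [  0.        , 440.32626875, 200.64455803],
       [  0.        ,   0.        ,   1.        ]]), 'xyz': array([0.35240347, 0.05296746, 0.98565455]), 'orientation': array([-1.96892632,  2.26443006, -0.2377256 ])}
top table_handle [167. 300.] 0.64 [ 0.603 -0.084  0.067]
top table_handle [178. 164.] 0.19 [0.617 0.21  0.067]
top table_hole [189. 336.] 0.95 [ 0.547 -0.159  0.041]
top base_hole [211. 301.] 0.94 [ 0.511 -0.076  0.03 ]
top base_hole [183. 166.] 0.72 [0.616 0.213 0.03 ]
top lock_pin_grip [178. 168.] 0.95 [0.614 0.201 0.075]
top tee_pin_grip [181. 164.] 0.68 [0.606 0.207 0.086]
side table_handle [217. 308.] 0.78 [ 0.609 -0.079  0.067]
side table_hole [257. 308.] 0.82 [ 0.553 -0.154  0.041]
side base_hole [248. 272.] 0.73 [ 0.511 -0.083  0.03 ]
side lock_pin_grip [153. 248.] 0.76 [0.627 0.206 0.075]
side tee_pin_grip [164. 203.] 0.66 [0.499 0.213 0.086]
```

View pics/top.png

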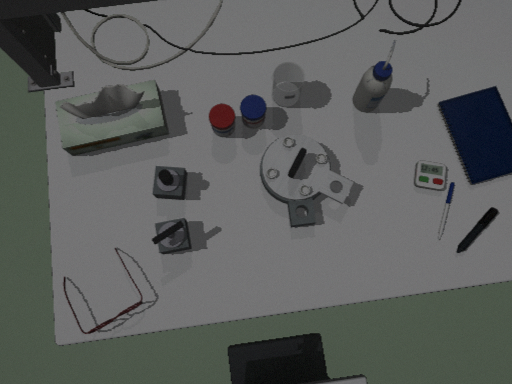

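View pics/side.png

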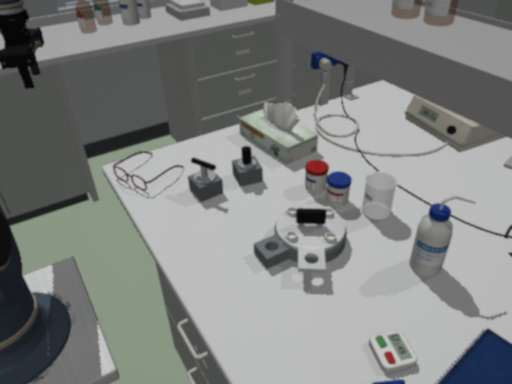

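Top picture: turntable centre is near (166,297), its lug hole at (187,336) and the grey base hole at (211,301). The slim pin is at (178,168) and the T pin at (235,172). The lug is about +54° off, so I'll go over the turntable and look with the wrist camera.

drive_tool --rows '[16,-30,4,-0.013,16,-30,4,-0.013,16,-30,4,-0.013,16,-30,4,-0.013,16,-30,4,-0.013,16,-30,4,-0.013,16,-30,4,-0.013,16,-30,4,-0.013]' --fingers -1

```text
clock: 1.27
ee_pos: [0.3401, 0.3995, 0.2164]
ee_rot: [0.66, 3.071, 0.001]
contact_force: [0.6, 0.6, 0.4]
gripper_width: 0.087
grasp_force: 0.0
```

drive_tool --rows '[16,-30,4,-0.013,16,-30,4,-0.013,16,-30,4,-0.013,16,-30,4,-0.013,16,-30,4,-0.013,16,-30,4,-0.013,16,-30,4,-0.013,16,-30,4,-0.013]'

```text
clock: 1.93
ee_pos: [0.4681, 0.1595, 0.2485]
ee_rot: [0.819, 3.033, 0.001]
contact_force: [0.3, 0.3, 1.1]
gripper_width: 0.0872
grasp_force: 0.0
```

drive_tool --rows '[16,-30,0,-0.013,16,-30,0,-0.013,16,-30,0,-0.013,16,-30,0,-0.013,16,-30,0,-0.013,16,-30,0,-0.013,0,0,0,0,0,0,0,0]'

```text
clock: 2.6
ee_pos: [0.5639, -0.0213, 0.2479]
ee_rot: [0.942, 2.997, -0.001]
contact_force: [-0.1, 0.7, -0.1]
gripper_width: 0.0873
grasp_force: 0.0
```

```bash
python3 - <<'E'
from h import *
s=sense();print(s["clock"],s["ee_pos"],s["ee_rot"],s["joints"])
Z={"table_handle":.067,"table_hole":.041,"base_hole":.030,"lock_pin_grip":.075}
n="wrist"
c=cam(n); p,d=snapshot(n)
for k,z in Z.items():
    for q in tip_of(n,k)[:2]: print(n,k,np.round(q["position"]),round(q["conf"],2),np.round(at_z(c,q["position"],z),3))
cv2.imwrite("pics/w1.png",p[:,:,::-1])
E
```

```text
2.6 [ 0.56386936 -0.02127047  0.24785234] [ 9.42172621e-01  2.99672139e+00 -9.43367284e-04] [-0.38276707  0.24199659  0.42398826  1.73795679 -0.10594664  1.1842307
  1.03186963]
wrist table_handle [223. 239.] 0.68 [ 0.614 -0.076  0.067]
wrist table_hole [218. 171.] 0.64 [ 0.56  -0.156  0.041]
wrist base_hole [163. 198.] 0.81 [ 0.52 -0.08  0.03]
wrist lock_pin_grip [ 97. 440.] 0.65 [0.619 0.207 0.075]
```

View pics/w1.png

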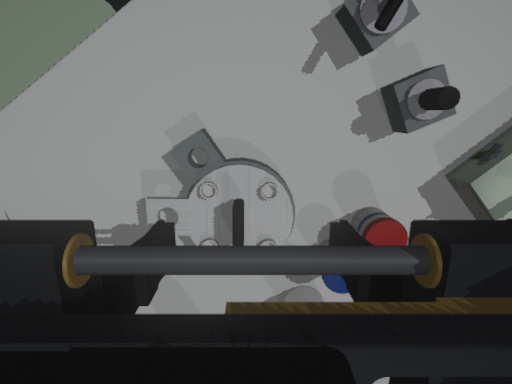

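The wrist picture shows the bar vertical in the image at (222,238), so the closing line already crosses it. Cups are at about (190,208), (190,268), (246,209) and (246,268), the table hole is at (216,168) and the base hole at (157,199).

```bash
python3 - <<'E'
from h import *
c=cam("wrist")
for k,p,z in [("cups",(218,238.3),.05),("th",(216,167.5),.041),("bh",(157,199.5),.03),("lugL",(198,149),.041),("lugR",(235,149),.041)]: print(k,at_z(c,p,z).round(4))
p,d=snapshot("wrist")
t=trace("wrist","table_handle")[0]; print(t["conf"],t["position"],t["pixels"].sum())
K,r,o=c; v,u=np.nonzero(t["pixels"]&(d>0)); zz=d[v,u]
W=(r@(np.linalg.inv(K)@np.c_[u,v,np.ones(len(u))].T*zz)).T+o
print(np.percentile(W[:,2],[5,25,50,75,95]))
h=W[(W[:,2]>.085)&(W[:,2]<.105)]; print(len(h),h.mean(0),cv2.minAreaRect((h[:,:2]*1000).astype(np.float32)))
for n in ["top","side"]:
    c=cam(n);p,d=snapshot(n); t=trace(n,"lock_pin_grip")
    if t:
        t=t[0];K,r,o=c; v,u=np.nonzero(t["pixels"]&(d>0)); zz=d[v,u]
        W=(r@(np.linalg.inv(K)@np.c_[u,v,np.ones(len(u))].T*zz)).T+o
        h=W[(W[:,2]>.088)&(W[:,2]<.1)]; print(n,len(h),h.mean(0),np.percentile(h,[2,98],axis=0))
E
```

```text
cups [ 0.6113 -0.0722  0.05  ]
th [ 0.5553 -0.154   0.041 ]
bh [ 0.5148 -0.07    0.03  ]
lugL [ 0.5205 -0.1587  0.041 ]
lugR [ 0.5627 -0.1933  0.041 ]
0.87 [208.4, 230.1] 8096
[0.03941787 0.04035005 0.04096134 0.04169688 0.081084  ]
84 [ 0.60895416 -0.07473048  0.08543604] ((609.0482177734375, -75.30961608886719), (10.144867897033691, 45.48257827758789), 54.4803581237793)
top 111 [0.61717449 0.20424227 0.09213474] [[0.60653804 0.19272182 0.0886041 ]
 [0.62793884 0.21527777 0.09532452]]
side 59 [0.61729714 0.20281497 0.0936953 ] [[0.60658269 0.19343865 0.08870214]
 [0.6298346  0.21461498 0.09702382]]
```

drive_tool --rows '[11.5,-13.3,-15,0,11.5,-13.3,-15,0,11.5,-13.3,-15,0,11.5,-13.3,-15,0,0,0,-32,0,0,0,-32,0,0,0,-32,0,0,0,-32,0]'

```text
clock: 3.82
ee_pos: [0.6096, -0.0721, 0.0586]
ee_rot: [0.935, 2.999, 0.0]
contact_force: [0.0, 0.9, 0.4]
gripper_width: 0.0868
grasp_force: 0.0
```

drive_tool --rows '[0,0,0,0,0,0,0,0,0,0,0,0,0,0,0,0,0,0,0,0,0,0,0,0,0,0,0,0,0,0,0,0]' --fingers 1 --grip_force 15

```text
clock: 4.48
ee_pos: [0.6099, -0.0721, 0.0606]
ee_rot: [0.935, 2.998, 0.001]
contact_force: [-0.2, -0.0, -0.2]
gripper_width: 0.0416
grasp_force: 0.0
```

drive_tool --rows '[0,0,0,0,0,0,0,0,0,0,0,0,0,0,0,0,0,0,0,0,0,0,0,0,0,0,0,0,0,0,0,0]'

```text
clock: 5.15
ee_pos: [0.6095, -0.0722, 0.0598]
ee_rot: [-0.936, -2.999, -0.0]
contact_force: [0.3, -1.2, -0.3]
gripper_width: 0.0006
grasp_force: 0.0
```

```bash
python3 - <<'E'
from h import *
a,_=snapshot("side");b,_=snapshot("wrist")
a=cv2.resize(a[150:300,230:380],(500,500));cv2.imwrite("pics/b.png",np.hstack([a,cv2.resize(b,(300,500))])[:,:,::-1])
E
```

```text
(no output)
```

View pics/b.png

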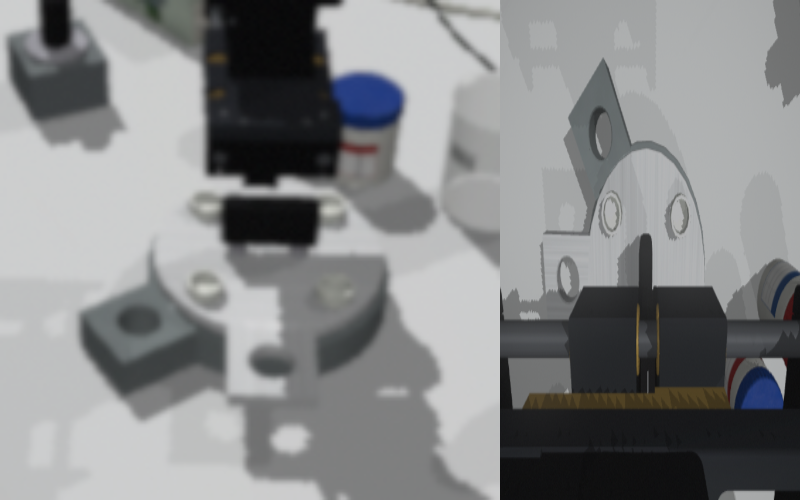

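```bash
python3 - <<'E'
from h import *
c=cam("wrist");K,r,o=c;s=sense();b,d=snapshot("wrist")
y=R.from_rotvec(s["ee_rot"]).as_matrix()[:,1]; x=R.from_rotvec(s["ee_rot"]).as_matrix()[:,0]
print(s["clock"],s["ee_pos"],x.round(3),y.round(3),o,s["gripper_width"],s["grasp_force"])
def pr(P): q=K@(r.T@(P-o)); return (q[:2]/q[2]).round(0),q[2].round(3)
e=s["ee_pos"]
print("tcp",pr(e),"grasp",pr(e+[0,0,.019]))
C=np.array([.610,-.0745,.095])
for f in (-.032,0,.032): print("bar",pr(C+f*x))
print(d[180:310:8,278].round(3))
cv2.imwrite("pics/c.png",cv2.resize(b[150:350,180:380],(600,600),interpolation=cv2.INTER_CUBIC)[:,:,::-1])
E
```

```text
5.25 [ 0.60953183 -0.07219769  0.05986239] [-0.823  0.569  0.   ] [0.569 0.823 0.   ] [ 0.55343357 -0.03254447  0.26071114] 0.000621742211549948 0.0
tcp (array([251., 216.]), np.float64(0.212)) grasp (array([251., 226.]), np.float64(0.193))
bar (array([248., 288.]), np.float64(0.186))
bar (array([248., 238.]), np.float64(0.178))
bar (array([248., 184.]), np.float64(0.17))
[0.224 0.226 0.228 0.23  0.231 0.091 0.086 0.081 0.076 0.075 0.074 0.076
 0.075 0.078 0.077 0.077 0.074]
```

View pics/c.png

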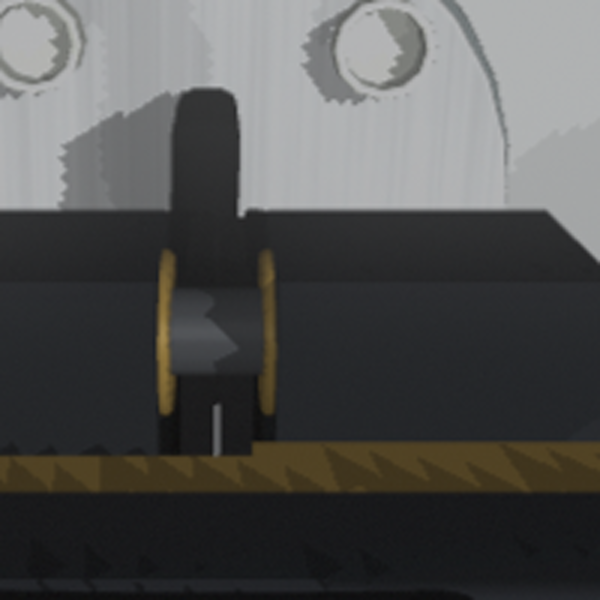

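```bash
python3 - <<'E'
from h import *
for n in ["side"]:
    K,r,o=cam(n);b,d=snapshot(n);print(o)
    W=lambda v,u:(r@(np.linalg.inv(K)@[u,v,1]*d[v,u])+o).round(3)
    for u in (302,308,314,320):
        for v in range(196,228,3): print(u,v,W(v,u),b[v,u])
K,r,o=cam("top");q=K@(r.T@(np.array([.6095,-.0722,.2])-o));print(q/q[2])
E
```

```text
[ 0.14417039 -0.65656343  0.68846118]
302 196 [ 0.546 -0.135  0.187] [ 9  9 11]
302 199 [ 0.549 -0.132  0.177] [10  9 10]
302 202 [ 0.548 -0.133  0.17 ] [69 69 69]
302 205 [ 0.642 -0.012  0.042] [159 159 160]
302 208 [ 0.602 -0.064  0.085] [131 132 133]
302 211 [ 0.596 -0.073  0.087] [22 21 23]
302 214 [ 0.595 -0.074  0.079] [13 13 14]
302 217 [ 0.595 -0.074  0.071] [12 12 13]
302 220 [ 0.597 -0.073  0.061] [12 12 12]
302 223 [ 0.598 -0.072  0.051] [60 59 61]
302 226 [ 0.598 -0.073  0.043] [100 100 102]
308 196 [ 0.558 -0.138  0.184] [11 11 12]
308 199 [ 0.557 -0.14   0.178] [ 9 10 11]
308 202 [ 0.558 -0.139  0.17 ] [10  9 11]
308 205 [ 0.606 -0.08   0.103] [79 79 80]
308 208 [ 0.612 -0.072  0.087] [143 143 144]
308 211 [ 0.607 -0.079  0.085] [16 17 18]
308 214 [ 0.606 -0.081  0.079] [12 12 13]
308 217 [ 0.606 -0.081  0.071] [11 12 13]
308 220 [ 0.606 -0.082  0.063] [13 12 13]
308 223 [ 0.616 -0.07   0.041] [102 103 103]
308 226 [ 0.608 -0.081  0.044] [135 135 136]
314 196 [ 0.564 -0.148  0.188] [11 11 12]
314 199 [ 0.566 -0.146  0.179] [11 10 11]
314 202 [ 0.566 -0.146  0.172] [66 6
[... 162 characters left out ...]
0.079] [13 13 13]
314 217 [ 0.617 -0.088  0.071] [12 13 13]
314 220 [ 0.618 -0.087  0.061] [11 11 12]
314 223 [ 0.618 -0.088  0.053] [89 89 89]
314 226 [ 0.62  -0.086  0.042] [124 124 125]
320 196 [ 0.576 -0.15   0.184] [ 8  9 11]
320 199 [ 0.576 -0.152  0.178] [10 10 10]
320 202 [ 0.576 -0.152  0.171] [40 39 40]
320 205 [ 0.675 -0.036  0.044] [186 186 187]
320 208 [ 0.634 -0.085  0.086] [151 151 153]
320 211 [ 0.628 -0.093  0.086] [17 17 18]
320 214 [ 0.627 -0.095  0.079] [12 13 14]
320 217 [ 0.628 -0.094  0.07 ] [12 12 14]
320 220 [ 0.629 -0.094  0.061] [14 14 14]
320 223 [ 0.629 -0.095  0.054] [41 40 42]
320 226 [ 0.628 -0.097  0.047] [ 97  97 100]
[300.3733864  144.11575421   1.        ]
```

```bash
python3 - <<'E'
from h import *
n="wrist";K,r,o=cam(n);b,d=snapshot(n)
print(camera_model(n)["tool_from_camera"].round(3),sense()["ee_pos"])
W=lambda v,u:(r@(np.linalg.inv(K)@[u,v,1]*d[v,u])+o).round(3)
for v,u in [(180,278),(210,278),(200,225),(60,300),(190,248),(205,248),(215,248),(222,248),(230,230),(285,240),(285,262),(260,240)]: print(v,u,W(v,u),d[v,u],b[v,u])
E
```

```text
[[-0.    -0.968 -0.252  0.069]
 [ 1.     0.    -0.001  0.001]
 [ 0.001 -0.252  0.968 -0.201]
 [ 0.     0.     0.     1.   ]] [ 0.60950107 -0.07213222  0.05985507]
180 278 [ 0.603 -0.044  0.041] 0.22416367 [176 178 180]
210 278 [ 0.622 -0.057  0.042] 0.22952521 [173 176 177]
200 225 [ 0.594 -0.085  0.042] 0.22755505 [108 109 110]
60 300 [0.542 0.021 0.001] 0.24142629 [174 176 177]
190 248 [ 0.589 -0.06   0.082] 0.18397869 [51 52 52]
205 248 [ 0.596 -0.065  0.086] 0.1826341 [48 48 49]
215 248 [ 0.601 -0.069  0.084] 0.18559904 [45 46 46]
222 248 [ 0.601 -0.068  0.098] 0.1724385 [40 41 41]
230 230 [ 0.576 -0.055  0.182] 0.084125705 [39 39 40]
285 240 [ 0.607 -0.076  0.147] 0.12765102 [24 24 25]
285 262 [ 0.613 -0.069  0.147] 0.127812 [27 27 28]
260 240 [ 0.583 -0.057  0.185] 0.08289139 [83 85 89]
```

The views show that the real fingertips end about 38 mm above the reported TCP: they are near z 0.098, just above the bar, and the body bottom is near 0.17. So the gripper closed above the bar. I'll open it, go 34 mm lower and watch the force.

drive_tool --rows '[0,-1,0,0,0,-1,0,0,0,0,0,0,0,0,0,0,0,0,0,0,0,0,0,0,0,0,0,0,0,0,0,0]' --fingers 0

```text
clock: 6.07
ee_pos: [0.6095, -0.0741, 0.0599]
ee_rot: [-0.935, -2.999, -0.0]
contact_force: [0.8, 0.8, 0.1]
gripper_width: 0.0415
grasp_force: 0.0
```

drive_tool --rows '[0,0,-4,0,0,0,-4,0,0,0,-4,0,0,0,-4,0,0,0,-4,0,0,0,-4,0,0,0,0,0,0,0,0,0]'

```text
clock: 6.73
ee_pos: [0.6093, -0.0742, 0.0355]
ee_rot: [-0.936, -2.998, 0.0]
contact_force: [-0.8, -0.5, -0.8]
gripper_width: 0.0433
grasp_force: 0.0
```

drive_tool --rows '[0,0,-4,0,0,0,-4,0,0,0,0,0,0,0,0,0,0,0,0,0,0,0,0,0,0,0,0,0,0,0,0,0]' --fingers 1 --grip_force 15

```text
clock: 7.4
ee_pos: [0.609, -0.075, 0.0279]
ee_rot: [-0.936, -2.998, 0.001]
contact_force: [-2.0, -1.6, 0.2]
gripper_width: 0.0138
grasp_force: 14.9
```

drive_tool --rows '[0,0,0,-0.11,0,0,0,-0.12,0,0,0,-0.12,0,0,0,-0.12,0,0,0,-0.12,0,0,0,-0.12,0,0,0,-0.12,0,0,0,-0.12]'

```text
clock: 8.07
ee_pos: [0.6146, -0.0724, 0.028]
ee_rot: [2.202, 2.23, 0.01]
contact_force: [12.0, 0.7, -12.0]
gripper_width: 0.0138
grasp_force: 15.0
```

```bash
python3 - <<'E'
from h import *
s=sense();print(s["clock"],s["ee_pos"],R.from_rotvec(s["ee_rot"]).as_matrix()[:,1],s["contact_force"],s["moment"],s["joints"])
I=[]
for n in ["wrist","top","side"]:
    c=cam(n); p,d=snapshot(n); I.append(p)
    for k,z in {"table_hole":.041,"base_hole":.030}.items():
        for q in tip_of(n,k)[:2]: print(n,k,np.round(q["position"]),round(q["conf"],2),np.round(at_z(c,q["position"],z),3))
a=cv2.resize(I[1][130:240,240:350],(400,400));b=cv2.resize(I[2][190:300,240:350],(400,400))
cv2.imwrite("pics/d.png",np.hstack([cv2.resize(I[0],(400,300))[:, :]])[:,:,::-1])
cv2.imwrite("pics/e.png",np.hstack([a,b])[:,:,::-1]); 
cv2.imwrite("pics/f.png",np.vstack([np.hstack([cv2.resize(a,(300,300)),cv2.resize(b,(300,300))]),cv2.resize(I[0][:192],(600,300))])[:,:,::-1])
E
```

```text
8.0667 [ 0.61459676 -0.07236806  0.02797607] [0.99987379 0.01270371 0.00954082] [ 11.99979063   0.72869852 -12.01162943] [-0.05316891 -2.27670327  0.18827848] [-0.38922735  0.61285978  0.61603293  1.84620452 -0.47204846  0.82213231
  0.47947477]
wrist table_hole [233. 100.] 0.63 [ 0.516 -0.08   0.041]
wrist base_hole [223. 104.] 0.65 [ 0.514 -0.077  0.03 ]
side table_hole [245. 268.] 0.67 [ 0.505 -0.082  0.041]
side table_hole [161. 202.] 0.67 [0.531 0.289 0.041]
side base_hole [245. 274.] 0.7 [ 0.521 -0.076  0.03 ]
```

View pics/f.png

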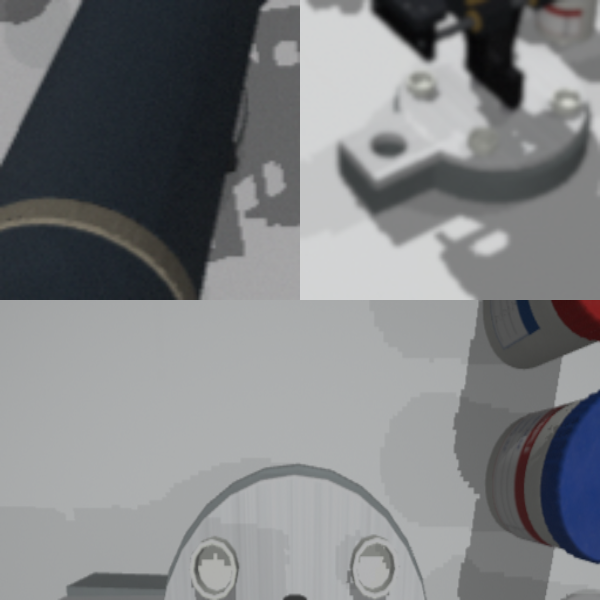

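```bash
python3 - <<'E'
from h import *
p,d=snapshot("wrist");cv2.imwrite("pics/g.png",cv2.resize(p[170:290,30:190],(800,600),interpolation=cv2.INTER_CUBIC)[:,:,::-1])
E
```

```text
(no output)
```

View pics/g.png

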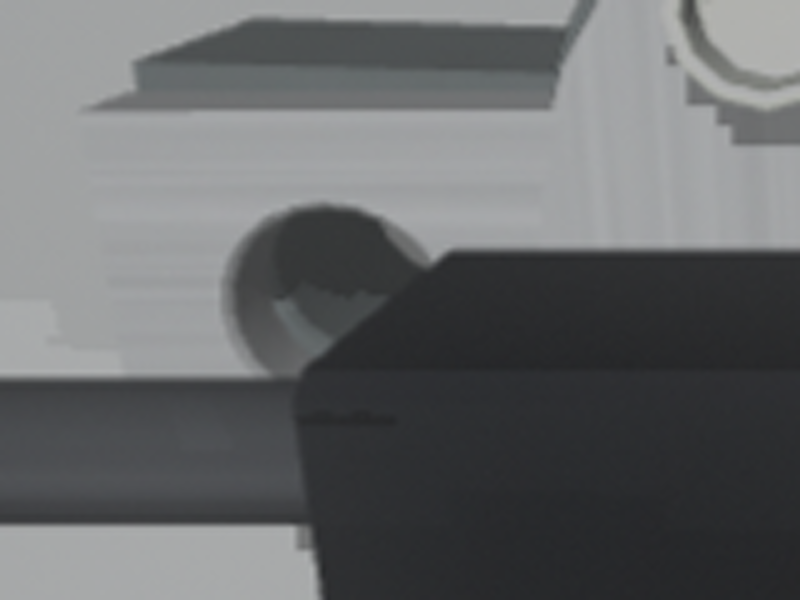

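```bash
python3 - <<'E'
from h import *
c=cam("wrist")
f=lambda x,y:(170+y/5,30+x/5)
for k,p,z in [("aluL",(85,108),.041),("aluR",(550,107),.041),("aluBotL",(130,92),.031),("baseL",(135,64),.03),("baseR",(560,72),.03)]: print(k,at_z(c,f(*p),z).round(4))
E
```

```text
aluL [ 0.4863 -0.0534  0.041 ]
aluR [ 0.5443 -0.0523  0.041 ]
aluBotL [ 0.4858 -0.0538  0.031 ]
baseL [ 0.4864 -0.0502  0.03  ]
baseR [ 0.542  -0.0504  0.03  ]
```

The alu lug edge sits about 3 mm short of the base lug edge, so I'll turn it a further -0.03 rad, with a small x shift to relieve the side force. Then I'll release and rise.

drive_tool --rows '[2,0,0,-0.01,2,0,0,-0.01,1,1,0,-0.01,0,0,0,0,0,0,0,0,0,0,0,0,0,0,0,0,0,0,0,0]'

```text
clock: 9.23
ee_pos: [0.6144, -0.0723, 0.0279]
ee_rot: [-2.236, -2.205, -0.001]
contact_force: [-1.0, 4.3, 1.9]
gripper_width: 0.0142
grasp_force: 15.0
```

drive_tool --rows '[0,0,0,0,0,0,0,0,0,0,0,0,0,0,0,0,0,0,0,0,0,0,10,0,0,0,20,0,0,0,30,0]' --fingers -0.5

```text
clock: 9.9
ee_pos: [0.6125, -0.0731, 0.0869]
ee_rot: [-2.235, -2.203, 0.006]
contact_force: [-1.1, 0.1, -1.0]
gripper_width: 0.059
grasp_force: 0.0
```

drive_tool --rows '[0,0,40,0,0,20,30,0,0,35,0,0,0,40,0,0,0,40,0,0,0,0,0,0,0,0,0,0,0,0,0,0]'

```text
clock: 10.57
ee_pos: [0.6146, 0.0613, 0.1584]
ee_rot: [2.236, 2.205, -0.0]
contact_force: [0.3, -0.8, 1.5]
gripper_width: 0.0657
grasp_force: 0.0
```

```bash
cat >m.py <<'E'
from h import *
s=sense();print(s["clock"],s["ee_pos"],R.from_rotvec(s["ee_rot"]).as_matrix()[:,1],s["contact_force"],s["gripper_width"])
for n in ["wrist","top","side"]:
    c=cam(n); p,d=snapshot(n)
    for k,z in {"table_hole":.041,"base_hole":.030,"lock_pin_grip":.075,"table_handle":.067}.items():
        for q in tip_of(n,k)[:1]: print(n,k,np.round(q["position"]),round(q["conf"],2),np.round(at_z(c,q["position"],z),3))
    cv2.imwrite("pics/last_%s.png"%n,p[:,:,::-1])
    t=trace(n,"lock_pin_grip")
    if t:
        t=t[0];K,r,o=c; v,u=np.nonzero(t["pixels"]&(d>0)); zz=d[v,u]
        W=(r@(np.linalg.inv(K)@np.c_[u,v,np.ones(len(u))].T*zz)).T+o
        h=W[(W[:,2]>.088)&(W[:,2]<.1)]; print(n,len(h),h.mean(0) if len(h) else 0)
E
python3 m.py
```

```text
10.5667 [0.61458025 0.06130852 0.15842655] [ 9.99905492e-01 -1.37313252e-02  6.76385493e-04] [ 0.25274988 -0.7525692   1.50444312] 0.06574273016889186
wrist table_hole [296. 168.] 0.57 [ 0.514 -0.076  0.041]
wrist base_hole [295. 169.] 0.8 [ 0.512 -0.082  0.03 ]
wrist lock_pin_grip [ 21. 254.] 0.75 [0.619 0.204 0.075]
wrist table_handle [309. 252.] 0.96 [ 0.613 -0.076  0.067]
wrist 852 [0.61919003 0.20431775 0.09249627]
top table_hole [212. 302.] 0.91 [ 0.509 -0.077  0.041]
top base_hole [212. 302.] 0.97 [ 0.51  -0.078  0.03 ]
side table_hole [242. 268.] 0.86 [ 0.508 -0.073  0.041]
side base_hole [245. 272.] 0.62 [ 0.518 -0.074  0.03 ]
side lock_pin_grip [151. 247.] 0.83 [0.632 0.219 0.075]
side table_handle [216. 308.] 0.85 [ 0.611 -0.076  0.067]
side 49 [0.61719931 0.20161053 0.09351486]
```

drive_tool --rows '[0.9,28.5,0,0,0.9,28.5,0,0,0.9,28.5,0,0,0.8,28.5,0,0,0,28.5,0,0,0,0,-20,0,0,0,-30,0,0,0,-30,0]'

```text
clock: 12.13
ee_pos: [0.6187, 0.2057, 0.0777]
ee_rot: [2.234, 2.207, 0.004]
contact_force: [-1.2, 0.3, 0.1]
gripper_width: 0.0654
grasp_force: 0.0
```

drive_tool --rows '[0,0,-14,0,0,0,-14,0,0,0,-14,0,0,0,-14,0,0,0,0,0,0,0,0,0,0,0,0,0,0,0,0,0]'

```text
clock: 12.8
ee_pos: [0.619, 0.2045, 0.0231]
ee_rot: [2.236, 2.205, 0.003]
contact_force: [-0.4, -0.2, 0.2]
gripper_width: 0.0654
grasp_force: 0.0
```

drive_tool --rows '[0,0,0,0,0,0,0,0,0,0,0,0,0,0,0,0,0,0,0,0,0,0,0,0,0,0,0,0,0,0,0,0]' --fingers 1 --grip_force 30

```text
clock: 13.47
ee_pos: [0.6182, 0.2043, 0.0219]
ee_rot: [2.237, 2.206, 0.0]
contact_force: [0.0, -0.1, 0.5]
gripper_width: 0.0254
grasp_force: 30.0
```

drive_tool --rows '[0,0,5,0,0,0,12,0,0,0,20,0,0,0,25,0,0,0,25,0,0,0,13,0,0,-10,0,0,0,-20,0,0]'

```text
clock: 14.13
ee_pos: [0.6178, 0.1772, 0.1221]
ee_rot: [-2.23, -2.211, -0.003]
contact_force: [-0.4, 0.9, -1.3]
gripper_width: 0.0252
grasp_force: 30.0
```

drive_tool --rows '[-13,-31,0,0,-13,-31,0,0,-13,-31,0,0,-13,-31,0,0,-13,-31,0,0,-13,-31,0,0,-13,-31,0,0,-13,-31,0,0]'

```text
clock: 14.8
ee_pos: [0.5117, -0.0755, 0.1208]
ee_rot: [-2.236, -2.204, 0.002]
contact_force: [0.3, 0.8, -0.9]
gripper_width: 0.0253
grasp_force: 30.0
```

drive_tool --rows '[-1,-2,0,0,0,0,0,0,0,0,0,0,0,0,0,0,0,0,0,0,0,0,0,0,0,0,0,0,0,0,0,0]'

```text
clock: 15.47
ee_pos: [0.5132, -0.0751, 0.1218]
ee_rot: [-2.236, -2.207, 0.0]
contact_force: [-0.8, 0.3, -1.8]
gripper_width: 0.0254
grasp_force: 30.0
```

```bash
python3 m.py; python3 - <<'E'
import cv2,numpy as np
t=cv2.imread("pics/last_wrist.png");s=cv2.imread("pics/last_side.png")[150:290,200:340]
cv2.imwrite("pics/h.png",np.hstack([cv2.resize(t,(400,400)),cv2.resize(s,(400,400))]))
E
```

```text
15.4667 [ 0.51318149 -0.07513241  0.12175612] [ 9.99917402e-01 -1.28522240e-02 -1.00680149e-04] [-0.78650077  0.31222058 -1.8377477 ] 0.0253747556641112
wrist table_hole [192. 256.] 0.92 [ 0.517 -0.079  0.041]
wrist base_hole [189. 253.] 0.76 [ 0.515 -0.079  0.03 ]
wrist lock_pin_grip [248. 252.] 0.62 [ 0.513 -0.12   0.075]
wrist table_handle [197. 371.] 0.7 [ 0.616 -0.078  0.067]
wrist 0 0
top table_hole [210. 302.] 0.64 [ 0.511 -0.077  0.041]
top base_hole [214. 302.] 0.87 [ 0.506 -0.077  0.03 ]
top table_handle [163. 298.] 0.57 [ 0.611 -0.081  0.067]
side table_hole [241. 267.] 0.67 [ 0.51  -0.069  0.041]
side base_hole [244. 270.] 0.68 [ 0.516 -0.071  0.03 ]
side lock_pin_grip [187. 271.] 0.69 [0.595 0.05  0.075]
side table_handle [216. 309.] 0.9 [ 0.612 -0.077  0.067]
side 0 0
```

View pics/h.png

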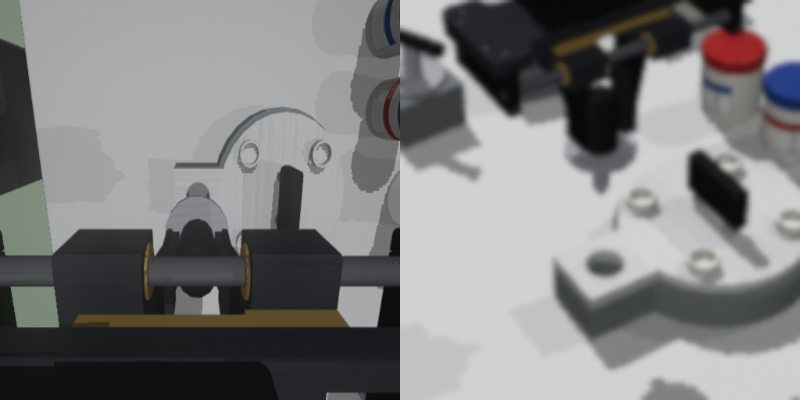

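The pin hangs upright over the lug hole. In the side crop its foot is at (600,185) above the hole at (605,262), and the estimates agree on about (0.513, -0.076). I'll lower it.

drive_tool --rows '[0,-1,-12,0,0,0,-16,0,0,0,-16,0,0,0,-12,0,0,0,-8,0,0,0,-6,0,0,0,-5,0,0,0,-4,0]'

```text
clock: 17.03
ee_pos: [0.5133, -0.0768, 0.0425]
ee_rot: [2.237, 2.205, 0.0]
contact_force: [-0.5, 0.3, -1.1]
gripper_width: 0.0249
grasp_force: 30.0
```

drive_tool --rows '[0,0,-4,0,0,0,-4,0,0,0,-4,0,0,0,-4,0,0,0,-3,0,0,0,-2,0,0,0,-1.5,0,0,0,0,0]'

```text
clock: 17.7
ee_pos: [0.5129, -0.0767, 0.0201]
ee_rot: [-2.237, -2.206, 0.0]
contact_force: [-0.1, 0.3, -0.7]
gripper_width: 0.0253
grasp_force: 30.0
```

drive_tool --rows '[0,0,-0.7,0,0,0,-0.5,0,0,0,-0.5,0,0,0,0,0,0,0,0,0,0,0,0,0,0,0,0,0,0,0,0,0]'

```text
clock: 18.37
ee_pos: [0.5132, -0.0767, 0.0188]
ee_rot: [2.237, 2.206, 0.0]
contact_force: [-0.0, 0.3, 0.8]
gripper_width: 0.025
grasp_force: 30.0
```

drive_tool --rows '[0,0,0,0,0,0,0,0,0,0,0,0,0,0,0,0,0,0,0,0,0,0,0,0,0,0,0,0,0,0,0,0]' --fingers -0.4

```text
clock: 19.03
ee_pos: [0.513, -0.0767, 0.0187]
ee_rot: [2.237, 2.206, 0.0]
contact_force: [-0.2, -0.5, -0.6]
gripper_width: 0.0597
grasp_force: 0.0
```

drive_tool --rows '[0,0,8,0,0,0,12,0,0,0,20,0,0,0,25,0,0,0,30,0,0,0,30,0,0,40,0,0,0,40,0,0]'

```text
clock: 19.7
ee_pos: [0.515, 0.0016, 0.1474]
ee_rot: [2.242, 2.195, 0.009]
contact_force: [0.6, 0.9, -0.5]
gripper_width: 0.0607
grasp_force: 0.0
```

drive_tool --rows '[0,30,0,0,0,30,0,0,0,20,0,0,0,0,0,0,0,0,0,0,0,0,0,0,0,0,0,0,0,0,0,0]'

```text
clock: 20.37
ee_pos: [0.5131, 0.0817, 0.144]
ee_rot: [2.24, 2.203, 0.0]
contact_force: [-0.9, -1.5, -0.3]
gripper_width: 0.061
grasp_force: 0.0
```

```bash
sed -i 's/>.088/>.08/' m.py; python3 m.py; python3 - <<'E'
import cv2,numpy as np
t=cv2.imread("pics/last_wrist.png");s=cv2.imread("pics/last_side.png")[150:290,200:340]
cv2.imwrite("pics/i.png",np.hstack([cv2.resize(t,(400,400)),cv2.resize(s,(400,400))]))
E
```

```text
20.3667 [0.51313221 0.08174631 0.14401984] [ 9.99860059e-01 -1.67229975e-02  4.51393889e-04] [-0.94235207 -1.46959008 -0.28291668] 0.061009959674806116
wrist base_hole [315. 254.] 0.92 [ 0.513 -0.08   0.03 ]
top base_hole [212. 300.] 0.65 [ 0.51  -0.073  0.03 ]
top lock_pin_grip [211. 304.] 0.56 [ 0.504 -0.076  0.075]
top table_handle [164. 299.] 0.92 [ 0.609 -0.082  0.067]
top 123 [ 0.51078363 -0.07524443  0.08872038]
side table_hole [242. 266.] 0.58 [ 0.505 -0.072  0.041]
side lock_pin_grip [229. 268.] 0.91 [ 0.511 -0.072  0.075]
side table_handle [217. 308.] 0.55 [ 0.608 -0.077  0.067]
side 130 [ 0.51111993 -0.07810505  0.08910477]
```

View pics/i.png

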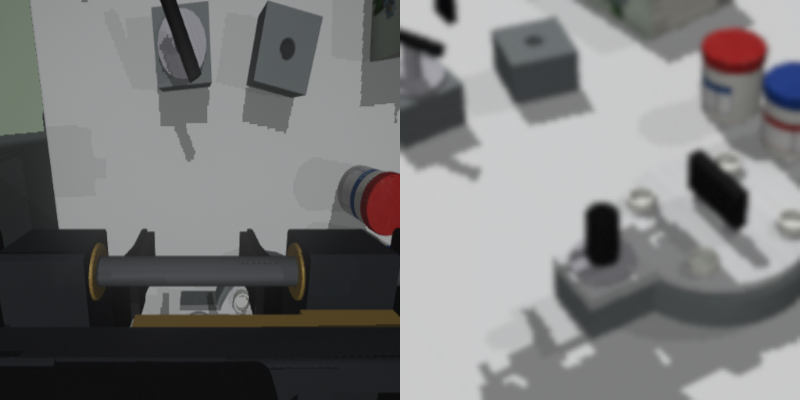

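The side crop shows the pin upright at (602,240) with its collar resting on the lug. Its knob top measures about 0.089 m, the T pin is still in its stand, and the gripper is clear.

```bash
python3 -c "
from rig import *
print(finish_job())"
```

```text
the job is handed in; nothing more can be done
None
```

The turntable is locked: its lug hole is over the base hole, the slim pin is down through both with its collar on the lug, the T-handled pin was left in its stand, and the job is handed in (no verdict was returned).

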